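# Scoop glass marbles into the setting bowl

## Task

Take the small flat-bottomed hand scoop and use it to move at least four of the six glass marbles from the long white tray into the round metal bowl, then lay the scoop back down, right way up, in the middle of the cork mat. Do not touch the marbles with the gripper, leave none on the bench (those not in the bowl stay in the tray), and do not shove the bowl or disturb the mug, the spool or the jar.

Things in the scene. Friction and masses are not known exactly. Their poses are not given: they have to be found in the camera images.
- scoop: Loose aluminium scoop, 0.14 kg, upright on the mat. Origin: centre of the pan's underside; x towards the open nose, z up. Pan 80 mm long (x -40 to 40), 78 wide, floor 1.5 thick; rear wall 34 high at x=-40; side walls 2 thick, 30 high to x=6, 16 high to x=26, none beyond. Black flat-sided handle bar along x from -120 to -45 mm, 16 wide (y), 53 to 71 mm above the underside.
- scoop_grip (a point): Point on the scoop's handle to grip: the bar's axis, 75 mm behind the pan's origin and 62 mm above the underside; axes as the scoop's. Grip across y.
- scoop_nose (a point): Middle of the front lower edge of the scoop's pan (40 mm ahead of its origin, on the underside).
- scoop_mid (a point): Point on the level of the scoop's underside at the middle of its whole length (40 mm behind the pan's origin).
- tray: Open white plastic tray, fixed. z up, x along its length; origin on its underside, midway across. Inside: x -120 to 135 mm, 90 mm wide, inner floor at z=3 mm, walls 4 thick, 30 high (45 high from x=89 to the +x end). Floor flat from x=-120 to 95, then a 45 degree ramp rises to the +x end wall. Marbles start with centres between x=-5 and 75; the -x end is empty.
- mat: Cork mat 190 x 110 mm, 4 mm thick, fixed flat on the bench. Origin: centre of its underside; x along its length.
- bowl: Round metal bowl, open, about 0.5 kg, loose on the bench. Origin: centre of its underside, z up. Rim radius 68 mm, height 50 mm.
- bowl_mid (a point): Point on the bowl's axis 30 mm above its underside.
- marble0: Green glass marble, 22 mm in diameter, 14 g, polished (slippery), in the tray at the start; all six are alike. Origin: its centre.
- marble1: Green glass marble, 22 mm in diameter, 14 g, polished (slippery), in the tray at the start; all six are alike. Origin: its centre.
- marble2: Green glass marble, 22 mm in diameter, 14 g, polished (slippery), in the tray at the start; all six are alike. Origin: its centre.
- marble3: Green glass marble, 22 mm in diameter, 14 g, polished (slippery), in the tray at the start; all six are alike. Origin: its centre.
- marble4: Green glass marble, 22 mm in diameter, 14 g, polished (slippery), in the tray at the start; all six are alike. Origin: its centre.
- marble5: Green glass marble, 22 mm in diameter, 14 g, polished (slippery), in the tray at the start; all six are alike. Origin: its centre.
- mug: Blue travel mug, bystander, 76 mm in diameter and 150 mm high with a handle on one side. Origin: centre of its underside.
- spool: Metal spool of solder standing on end, bystander, 56 mm in diameter, 50 mm high. Origin: centre of its underside.
- fluxjar: White jar with a black cap, bystander, 56 mm in diameter, 60 mm high. Origin: centre of its underside.
Mind the look-alikes: they are no part of the job. There is more than one size of the bowl; the job needs the smaller.

How it is judged:
On the way:
1. at least one marble rides in the pan of the scoop, the scoop's underside more than 50 mm above the bench (height (world z) of scoop above 0.05 m and ((x of marble0 in the frame of scoop between -0.042 and 0.045 m and y of marble0 in the frame of scoop between -0.041 and 0.041 m and z of marble0 in the frame of scoop between 0 and 0.05 m) or (x of marble1 in the frame of scoop between -0.042 and 0.045 m and y of marble1 in the frame of scoop between -0.041 and 0.041 m and z of marble1 in the frame of scoop between 0 and 0.05 m) or (x of marble2 in the frame of scoop between -0.042 and 0.045 m and y of marble2 in the frame of scoop between -0.041 and 0.041 m and z of marble2 in the frame of scoop between 0 and 0.05 m) or (x of marble3 in the frame of scoop between -0.042 and 0.045 m and y of marble3 in the frame of scoop between -0.041 and 0.041 m and z of marble3 in the frame of scoop between 0 and 0.05 m) or (x of marble4 in the frame of scoop between -0.042 and 0.045 m and y of marble4 in the frame of scoop between -0.041 and 0.041 m and z of marble4 in the frame of scoop between 0 and 0.05 m) or (x of marble5 in the frame of scoop between -0.042 and 0.045 m and y of marble5 in the frame of scoop between -0.041 and 0.041 m and z of marble5 in the frame of scoop between 0 and 0.05 m))), for 0.2 s.
At the end, for the whole second after the job is handed in: At least 4 marbles in the bowl (centre within 62 mm of bowl_mid), every other one in the bowl or the tray; bowl upright; scoop at rest, right way up (both within 0.2 rad) on the mat, its middle within 55 mm of the mat's centre, underside below 20 mm (distance between any of marble0, marble1, marble2 and bowl_mid below 0.062 m and distance between any of marble0, marble1, marble3 and bowl_mid below 0.062 m and distance between any of marble0, marble1, marble4 and bowl_mid below 0.062 m and distance between any of marble0, marble1, marble5 and bowl_mid below 0.062 m and distance between any of marble0, marble2, marble3 and bowl_mid below 0.062 m and distance between any of marble0, marble2, marble4 and bowl_mid below 0.062 m and distance between any of marble0, marble2, marble5 and bowl_mid below 0.062 m and distance between any of marble0, marble3, marble4 and bowl_mid below 0.062 m and distance between any of marble0, marble3, marble5 and bowl_mid below 0.062 m and distance between any of marble0, marble4, marble5 and bowl_mid below 0.062 m and distance between any of marble1, marble2, marble3 and bowl_mid below 0.062 m and distance between any of marble1, marble2, marble4 and bowl_mid below 0.062 m and distance between any of marble1, marble2, marble5 and bowl_mid below 0.062 m and distance between any of marble1, marble3, marble4 and bowl_mid below 0.062 m and distance between any of marble1, marble3, marble5 and bowl_mid below 0.062 m and distance between any of marble1, marble4, marble5 and bowl_mid below 0.062 m and distance between any of marble2, marble3, marble4 and bowl_mid below 0.062 m and distance between any of marble2, marble3, marble5 and bowl_mid below 0.062 m and distance between any of marble2, marble4, marble5 and bowl_mid below 0.062 m and distance between any of marble3, marble4, marble5 and bowl_mid below 0.062 m and (distance between marble0 and bowl_mid below 0.062 m or (x of marble0 in the frame of tray between -0.125 and 0.14 m and y of marble0 in the frame of tray between -0.05 and 0.05 m and z of marble0 in the frame of tray between 0 and 0.06 m)) and (distance between marble1 and bowl_mid below 0.062 m or (x of marble1 in the frame of tray between -0.125 and 0.14 m and y of marble1 in the frame of tray between -0.05 and 0.05 m and z of marble1 in the frame of tray between 0 and 0.06 m)) and (distance between marble2 and bowl_mid below 0.062 m or (x of marble2 in the frame of tray between -0.125 and 0.14 m and y of marble2 in the frame of tray between -0.05 and 0.05 m and z of marble2 in the frame of tray between 0 and 0.06 m)) and (distance between marble3 and bowl_mid below 0.062 m or (x of marble3 in the frame of tray between -0.125 and 0.14 m and y of marble3 in the frame of tray between -0.05 and 0.05 m and z of marble3 in the frame of tray between 0 and 0.06 m)) and (distance between marble4 and bowl_mid below 0.062 m or (x of marble4 in the frame of tray between -0.125 and 0.14 m and y of marble4 in the frame of tray between -0.05 and 0.05 m and z of marble4 in the frame of tray between 0 and 0.06 m)) and (distance between marble5 and bowl_mid below 0.062 m or (x of marble5 in the frame of tray between -0.125 and 0.14 m and y of marble5 in the frame of tray between -0.05 and 0.05 m and z of marble5 in the frame of tray between 0 and 0.06 m)) and horizontal distance between scoop_mid and mat below 0.055 m and height (world z) of scoop below 0.02 m and angle between each of scoop, bowl's own z axis and vertical below 0.2 rad and linear speed of scoop below 0.03 m/s); the robot touches nothing.
It fails at once if the gripper touches a marble (contact force between any of the arm, the fingers and marble0 above 0.3 N or contact force between any of the arm, the fingers and marble1 above 0.3 N or contact force between any of the arm, the fingers and marble2 above 0.3 N or contact force between any of the arm, the fingers and marble3 above 0.3 N or contact force between any of the arm, the fingers and marble4 above 0.3 N or contact force between any of the arm, the fingers and marble5 above 0.3 N).
It fails at once if the bowl is shoved more than 40 mm (distance of bowl from where it was at the start of the episode above 0.04 m).
It fails at once if the travel mug is moved more than 25 mm (distance of mug from where it was at the start of the episode above 0.025 m).
It fails at once if the solder spool is moved more than 25 mm (distance of spool from where it was at the start of the episode above 0.025 m).
It fails at once if the flux jar is moved more than 25 mm (distance of fluxjar from where it was at the start of the episode above 0.025 m).
It also fails if it takes over 56 s, if anything falls off the work surface, if the arm or the gripper's body presses on something with over 40 N, if the wrist force passes 120 N, or if a joint passes its speed limit or range.

## Robot

A 6-joint arm with a two-finger parallel gripper is mounted at the origin on the work surface. World frame = base frame: x ahead of the robot, y to its left, z up, the work surface at z = 0. Lengths are in m, angles in rad, forces in N, time in s.
With the tool pointing down it reaches from about 0.35 to 0.975 m from the base axis. Payload 4.9 kg.
Tool frame: the origin (TCP) lies at the very end of the fingers, on their centre line; the grasp point (between the pads) lies 19 mm behind it; z points along the fingers, y is the line along which they close (so a half turn about z gives the same grasp; the last joint's range is limited). The gripper opens to 85 mm and grips with 20 to 120 N. Pads are 22 mm wide; open, the fingers measure 114 mm over their backs; the gripper's body (76 mm by 85 mm) begins 54 mm behind the grasp point. The pads swing forward as they close: fully open they stand 13 mm farther back than shut.
Start: joints at [-1.241, 0.053, 1.613, -0, 1.476, -0.119], TCP at [0.271, -0.563, 0.231] pointing down, gripper open.
Joint ranges: [-3.01, 3.01], [-1.01, 2.22], [0.06, 2.58], [-1.02, 4.17], [0.09, 2.62], [-3.14, 3.14]. Speed limits (rad/s): [2.57, 2.57, 3.14, 3.14, 3.14, 3.14].

## Interface

Orientations are given as a unit quaternion [w, x, y, z].
In Python, from plant import monitor, vision, manip gives the robot as it stands. The module is installed in compiled form; this text tells all that it offers.
- The arm moves only by the tool arm_command, never from a script. Its argument "rows" is a list of rows, each a list of 3 entries, a list of its own where there are three numbers: the finger opening in mm, from 0 to 85.4, then the shift along the world's x, y, z in units of 30 cm (1.0 is 30 cm), then the turn, a rotation vector about the world's x, y, z in units of pi/2 rad (1.0 is pi/2 rad). In form: [[claw, [x, y, z], [wx, wy, wz]], ...]. A call has 1 to 12 rows; each row is the pose to reach, as a shift and turn from the pose commanded when the call began; what a row does not reach only later rows make up. A row lasts 1/12 s, in which the tool goes at most 41.7 mm and 7.16 degrees, less where a joint would pass 70% of its speed; a pose out of reach is approached as far as the arm can. A call with a number of a shift or a turn outside -1 to 1 is refused whole. A call with a gripper value outside its range is refused whole. The fingers move at their own pace and stop on an object; the grip force is fixed at half the most. Time passes only in rows, so rows that repeat a pose let the fingers close. It gives the time, the measured TCP pose, the force, the opening and the grip force at its end, in the units of the state.
- monitor.state(): the state, without advancing time (a new reading comes with each control period).
- vision.grab_frame(name): name is "side" or "top"; returns a dict with "color" (384x512x3 uint8, red, green, blue), "z_map" (384x512 float32, m along the optical axis (not along the pixel's ray), 0 where there is no reading), "mtx" (3x3 intrinsics, pixels), "R" (3x3) and "t" (3): a world point X has camera coordinates R X + t. Camera axes: x right, y down, z forward; pixel columns grow to the right and rows downward; lengths in m; the calibration is good to about 2 mm. A picture is of the moment at which its call begins.
- manip.job_done(): hands the job in; it is judged then, once.
The state is a dict: "time": time; "joint_pos": joint angles; "joint_vel": joint speeds; "joint_efforts": joint torques, N m; "tool_pos": TCP position; "tool_rot": TCP orientation; "contact_force": force on the tool from outside, world axes, zero at the start; "ft_torque": the same for the moment, N m; "gripper_width": opening from 0.0 (shut) to 1.0 (fully open); "grasp_force": force on a finger pad.
Only numpy, scipy, OpenCV 4.12 (cv2) and the standard library are available. Lean on these libraries where they do the work, as an engineer would, in place of code of your own. Each camera call takes 0.05 s, during which the arm holds its last target. There are 200 camera calls.

## Working session

There is one attempt and no reset: what is moved stays moved. The work goes in short steps, Python scripts to look and compute and a tool call to move; the robot and the scene stay as the last step left them, time stands still between calls to the robot, and variables do not carry over. Pictures are saved under pics/ and viewed, at most 10 in all, crops included, and the job is handed in when it is done.

Besides the shell and the picture viewer there is one more tool, called after "Request:" as a command line: name --argument value ..., lists and objects as JSON in quotes. arm_command: Moves the arm, as the interface text tells. Shifts and turns lie within -1 to 1; 1 stands for 30 cm of shift or pi/2 rad of turn. Its arguments: {"type":"object","properties":{"rows":{"type":"array"}},"required":["rows"]}

```bash
mkdir -p pics
cat > h.py <<'E'
import numpy as np, cv2
from plant import monitor, vision, manip
def cloud(f):
    z=f["z_map"];K=f["mtx"];v,u=np.indices(z.shape)
    c=np.stack([(u-K[0,2])/K[0,0]*z,(v-K[1,2])/K[1,1]*z,z],-1)
    return (c-f["t"])@f["R"]   # R^T(c-t)
E
python3 - <<'E'
from h import *
for n in("top","side"):
    f=vision.grab_frame(n); cv2.imwrite(f"pics/{n}0.png",cv2.resize(f["color"][:,:,::-1],None,fx=1.5,fy=1.5)); np.savez(f"{n}0.npz",**f)
    P=cloud(f); print(n,-f["R"].T@f["t"],f["R"][2], (f["z_map"]==0).mean(), f["mtx"][0,0])
print(monitor.state())
E
```

```text
top [ 0.4543764  -0.02381621  1.08717016] [ 0.09251465  0.01052438 -0.9956557 ] 0.003987630208333333 435.8846267465445
side [ 0.47702341 -0.82278254  0.59955221] [ 0.07513455  0.82589485 -0.55879557] 0.004069010416666667 458.7476066187398
{'time': 0.1, 'joint_pos': array([-1.24102087e+00,  5.33167840e-02,  1.61417547e+00, -2.40835227e-06,
        1.47597209e+00, -1.18969448e-01]), 'joint_vel': array([ 5.67546015e-05,  1.93777138e-04, -3.91392215e-03, -4.65854818e-04,
        9.21702447e-04,  4.53834392e-05]), 'joint_efforts': array([ 7.38900126e-04, -3.94902062e+01, -3.71363211e+01, -1.04935145e-04,
        3.94169343e-03,  5.70657036e-06]), 'tool_pos': array([ 0.27097993, -0.56257459,  0.23015864]), 'tool_rot': array([-9.30523593e-04,  9.74933472e-01,  2.22494605e-01, -9.96501704e-05]), 'contact_force': array([-0.40178454,  0.21048413, -0.7894349 ]), 'ft_torque': array([-0.03516017, -0.01354548, -0.0255391 ]), 'grasp_force': 0.0, 'gripper_width': 1.0003660073872307}
```

View pics/top0.png

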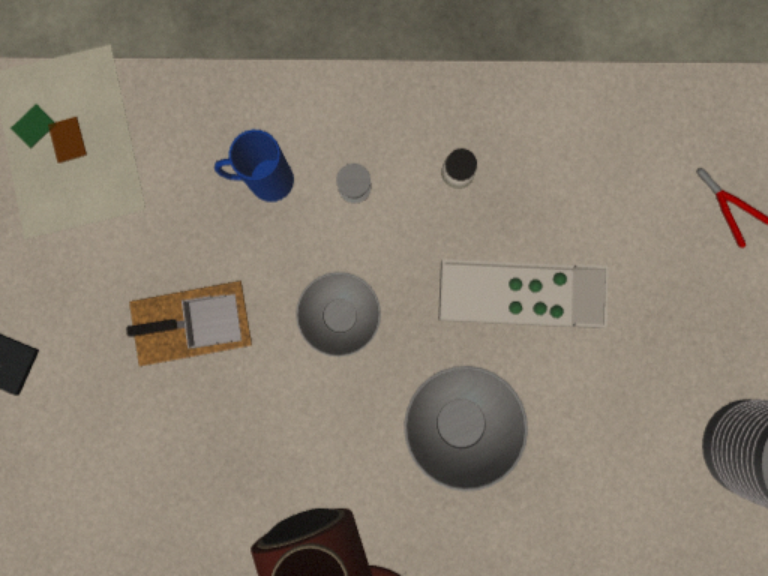

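View pics/side0.png

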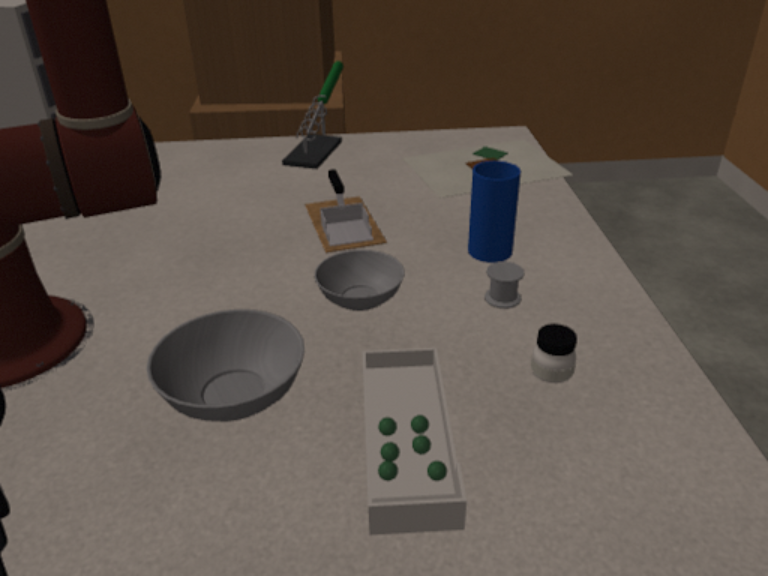

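The top view (x1.5) shows the mat and scoop at about (190,322) with the nose to the right. The small bowl is at (339,314) and the tray spans (441-606, 262-326) with its ramp at the right end. The marbles are near x 515-560, y 280-312. The mug, spool and jar are above, and the large bowl is at (466,427). The side view agrees.

Run:
```python
from h import *
f=dict(np.load("top0.npz")); P=cloud(f); C=f["color"]; hsv=cv2.cvtColor(C,cv2.COLOR_RGB2HSV)
v,u=np.indices(P.shape[:2]); S=1.5
K=f["mtx"];o=-f["R"].T@f["t"]
def ray(px,z):
    d=f["R"].T@np.array([(px[0]-K[0,2])/K[0,0],(px[1]-K[1,2])/K[1,1],1]); return o+d*(z-o[2])/d[2]
def box(a,b,c,d): return (u>a/S)&(u<b/S)&(v>c/S)&(v<d/S)
print("bench z",np.median(P[box(300,400,400,500)][:,2]))
g=((hsv[...,0]>40)&(hsv[...,0]<95)&(hsv[...,1]>80)&box(440,610,255,330)).astype(np.uint8)
n,l,st,ce=cv2.connectedComponentsWithStats(g)
for i in range(1,n): print("marble",st[i,4],ray(ce[i],.014).round(4), P[l==i][:,2].max().round(4))
# scoop handle
h=(hsv[...,2]<60)&box(115,200,300,350); p=P[h]; p=p[(p[:,2]>.04)&(p[:,2]<.1)]
print("handle",len(p),p.mean(0).round(4),np.percentile(p,[2,98],axis=0).round(4).tolist()); print(np.linalg.svd(p-p.mean(0),full_matrices=False)[2][0])
# mat
m=((hsv[...,0]<20)&(hsv[...,1]>110)&box(110,270,270,380)).astype(np.uint8)
pts=np.argwhere(m)[:,::-1].astype(np.float32); r=cv2.minAreaRect(pts); print("mat",ray(r[0],.004).round(4),[ray(q,.004).round(4).tolist() for q in cv2.boxPoints(r)])
# bowl rim
for nm,b,zr in(("bowl",box(280,400,255,370),.05),):
    q=P[b]; q=q[(q[:,2]>.044)&(q[:,2]<.06)]; A=np.c_[2*q[:,:2],np.ones(len(q))]; s=np.linalg.lstsq(A,(q[:,:2]**2).sum(1),rcond=None)[0]; print("bowl",s[:2].round(4),np.sqrt(s[2]+s[0]**2+s[1]**2),len(q))
# tray
q=P[box(425,620,245,340)]; w=q[(q[:,2]>.022)&(q[:,2]<.06)]; r=cv2.minAreaRect(w[:,:2].astype(np.float32)); print("tray",r,cv2.boxPoints(r).round(4).tolist())
# pan (grey) points above mat
q=P[box(180,245,285,355)]; w=q[(q[:,2]>.012)&(q[:,2]<.045)]; r=cv2.minAreaRect(w[:,:2].astype(np.float32)); print("pan",r,cv2.boxPoints(r).round(4).tolist())
for nm,b in(("mug",box(205,300,120,205)),("spool",box(330,380,155,210)),("jar",box(435,485,140,195)),("big",box(400,535,360,495))):
    q=P[b]; w=q[q[:,2]>.02]; print(nm,w.min(0).round(3),w.max(0).round(3))
```

```text
bench z 0.0014241876848808325
marble 43 [ 0.5687 -0.3147  0.014 ] 0.0287
marble 43 [ 0.5593 -0.2412  0.014 ] 0.0307
marble 42 [ 0.5575 -0.274   0.014 ] 0.0288
marble 43 [ 0.5204 -0.2413  0.014 ] 0.0286
marble 39 [ 0.5199 -0.2817  0.014 ] 0.0292
marble 42 [ 0.5151 -0.3085  0.014 ] 0.0301
handle 215 [0.4797 0.334  0.0752] [[0.4683, 0.3001, 0.0657], [0.491, 0.3695, 0.0795]]
[-0.17372025  0.98448195  0.02483089]
mat [0.4892 0.2968 0.004 ] [[0.5242, 0.4026, 0.004], [0.5615, 0.2151, 0.004], [0.4546, 0.1918, 0.004], [0.4178, 0.3777, 0.004]]
bowl [0.5045 0.0475] 0.06404729320091444 476
tray ((0.5426878929138184, -0.2488299310207367), (0.2642346918582916, 0.09840065985918045), 87.90083312988281) [[0.4887000024318695, -0.3790999948978424], [0.5870000123977661, -0.38269999623298645], [0.5967000126838684, -0.11860000342130661], [0.4984000027179718, -0.11500000208616257]]
pan ((0.49321267008781433, 0.2548009157180786), (0.07830023765563965, 0.08875018358230591), 10.009234428405762) [[0.44690001010894775, 0.29170000553131104], [0.46239998936653137, 0.20430000126361847], [0.5394999980926514, 0.21789999306201935], [0.5241000056266785, 0.3052999973297119]]
mug [ 0.454 -0.024  0.02 ] [0.769 0.239 1.087]
spool [ 0.454 -0.024  0.044] [0.749 0.054 1.087]
jar [ 0.454 -0.173  0.02 ] [ 0.771 -0.024  1.087]
big [ 0.237 -0.245  0.02 ] [ 0.454 -0.024  1.087]
```

Request:
arm_command --rows '[[50, [0.35, 1, 0], [0, 0, 0.4]], [50, [0.35, 1, 0], [0, 0, 0.4]], [50, [0.35, 1, 0], [0, 0, 0.4]], [50, [0.35, 1, 0], [0, 0, 0.4]], [50, [0.35, 1, 0], [0, 0, 0.4]], [50, [0.35, 1, 0], [0, 0, 0.4]], [50, [0.35, 1, 0], [0, 0, 0.4]], [50, [0.35, 1, 0], [0, 0, 0.4]]]'

```text
time: 0.77
tool_pos: [0.3765, -0.2598, 0.2308]
tool_rot: [-0.001, 0.858, 0.514, 0.0]
contact_force: [1.2, -0.7, -0.3]
gripper_width: 0.586
grasp_force: 0.0
```

Request:
arm_command --rows '[[50, [0.35, 1, 0], [0, 0, 0.426]], [50, [0.35, 1, 0], [0, 0, 0.426]], [50, [0.35, 1, 0], [0, 0, 0.426]], [50, [0.35, 1, 0], [0, 0, 0.426]], [50, [0.35, 1, 0], [0, 0, 0.426]], [50, [0.35, 1, 0], [0, 0, 0.426]], [50, [0.35, 1, 0], [0, 0, 0.426]], [50, [0.35, 1, 0], [0, 0, 0.426]]]'

```text
time: 1.43
tool_pos: [0.4813, 0.0403, 0.2309]
tool_rot: [-0.0, 0.641, 0.767, 0.0]
contact_force: [-0.9, -0.1, -0.1]
gripper_width: 0.584
grasp_force: 0.0
```

Request:
arm_command --rows '[[50, [0, 0.965, 0], [0, 0, 0]], [50, [0, 0.965, 0], [0, 0, 0]], [50, [0, 0.965, 0], [0, 0, 0]], [50, [0, 0.965, 0], [0, 0, 0]], [50, [0, 0.965, 0], [0, 0, 0]], [50, [0, 0.965, 0], [0, 0, 0]], [50, [0, 0.965, 0], [0, 0, 0]], [50, [0, 0.965, 0], [0, 0, 0]], [50, [0, 0.965, 0], [0, 0, 0]]]'

```text
time: 2.18
tool_pos: [0.4803, 0.328, 0.2303]
tool_rot: [-0.0, 0.641, 0.767, -0.001]
contact_force: [-0.2, 0.3, -0.6]
gripper_width: 0.588
grasp_force: 0.0
```

Request:
arm_command --rows '[[50, [0, 0, -0.3], [0, 0, 0]], [50, [0, 0, -0.3], [0, 0, 0]], [50, [0, 0, -0.4], [0, 0, 0]], [50, [0, 0, -0.5], [0, 0, 0]], [50, [0, 0, -0.6], [0, 0, 0]], [50, [0, 0, -0.61], [0, 0, 0]], [50, [0, 0, -0.61], [0, 0, 0]], [50, [0, 0, -0.61], [0, 0, 0]]]'

```text
time: 2.85
tool_pos: [0.4822, 0.3261, 0.0498]
tool_rot: [0.0, 0.643, 0.766, 0.001]
contact_force: [0.3, 0.6, 0.3]
gripper_width: 0.587
grasp_force: 0.0
```

Request:
arm_command --rows '[[30, [0, 0, 0], [0, 0, 0]], [10, [0, 0, 0], [0, 0, 0]], [0, [0, 0, 0], [0, 0, 0]], [0, [0, 0, 0], [0, 0, 0]], [0, [0, 0, 0], [0, 0, 0]], [0, [0, 0, 0], [0, 0, 0]], [0, [0, 0, 0], [0, 0, 0]], [0, [0, 0, 0], [0, 0, 0]], [0, [0, 0, 0], [0, 0, 0]]]'

```text
time: 3.6
tool_pos: [0.4825, 0.3273, 0.0507]
tool_rot: [0.001, 0.642, 0.766, 0.002]
contact_force: [-1.6, 0.3, 7.0]
gripper_width: 0.174
grasp_force: 59.5
```

Request:
arm_command --rows '[[0, [0, 0, 0.1], [0, 0, 0]], [0, [0, 0, 0.2], [0, 0, 0]], [0, [0, 0, 0.3], [0, 0, 0]], [0, [0, 0, 0.4], [0, 0, 0]], [0, [0, 0, 0.4], [0, 0, 0]], [0, [0, 0, 0.4], [0, 0, 0]]]'

```text
time: 4.1
tool_pos: [0.4824, 0.3272, 0.1711]
tool_rot: [0.001, 0.642, 0.766, 0.002]
contact_force: [0.1, 0.7, -1.8]
gripper_width: 0.176
grasp_force: 59.2
```

```bash
cat >> h.py <<'E'
def view(names,tag):
    ims=[]
    for n in names:
        f=vision.grab_frame(n); np.savez(f"{n}{tag}.npz",**f); ims.append(f["color"][:,:,::-1])
    cv2.imwrite(f"pics/{tag}.png",cv2.resize(np.hstack(ims),None,fx=.78*2/len(ims),fy=.78*2/len(ims)))
E
python3 - <<'E'
from h import *
view(["top"],"lift"); s=monitor.state(); print(s["tool_pos"],s["tool_rot"],s["gripper_width"],s["contact_force"],s["time"])
f=dict(np.load("toplift.npz"));P=cloud(f).reshape(-1,3);hsv=cv2.cvtColor(f["color"],cv2.COLOR_RGB2HSV).reshape(-1,3)
# pan: points near expected, below handle
q=P[(abs(P[:,0]-.494)<.07)&(abs(P[:,1]-.25)<.07)&(P[:,2]>.1)&(P[:,2]<.17)]
r=cv2.minAreaRect(q[:,:2].astype(np.float32));print(r,cv2.boxPoints(r).round(4).tolist())
fl=q[q[:,2]<.14];A=np.c_[fl[:,:2],np.ones(len(fl))];c=np.linalg.lstsq(A,fl[:,2],rcond=None)[0];print("floor plane",c,np.median(fl[:,2]),len(fl))
E
```

```text
[0.48111643 0.32647551 0.16852022] [1.29916322e-04 6.42368667e-01 7.66395704e-01 3.21267060e-04] 0.17056270676214247 [ 0.30858689 -0.36477541 -1.79858621] 4.15
((0.4928498864173889, 0.2604602575302124), (0.07862220704555511, 0.08893705159425735), 9.863219261169434) [[0.4465000033378601, 0.29750001430511475], [0.4616999924182892, 0.20990000665187836], [0.5392000079154968, 0.22339999675750732], [0.5239999890327454, 0.3109999895095825]]
floor plane [0.00237882 0.02441072 0.11986823] 0.12688509087596792 1279
```

View pics/lift.png

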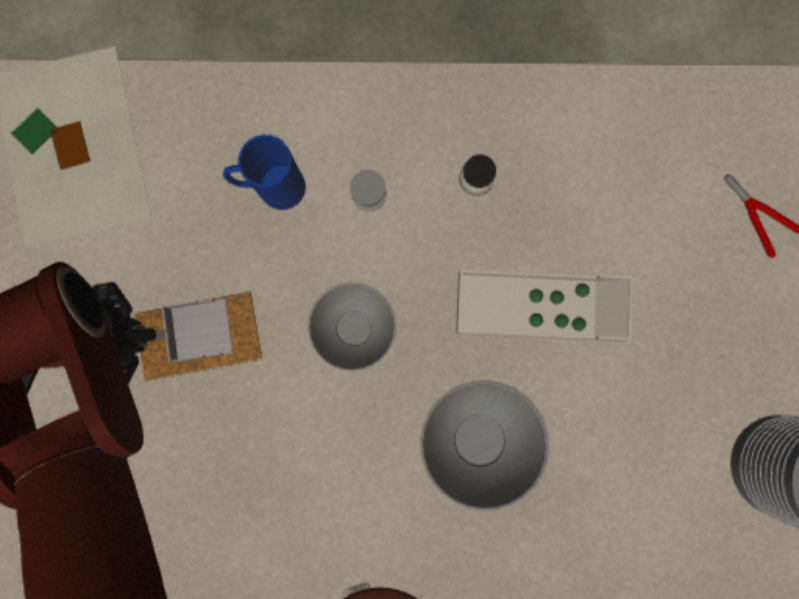

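Scoop is held level over the mat (pan at about (198,330)), everything else undisturbed. On to the tray's empty end.

Request:
arm_command --rows '[[0, [0.03, -0.1, 0], [0, 0, -0.02]], [0, [0.06, -0.22, 0], [0, 0, -0.05]], [0, [0.08, -0.34, 0], [0, 0, -0.08]], [0, [0.09, -0.46, 0], [0, 0, -0.11]], [0, [0.1, -0.58, 0], [0, 0, -0.137]], [0, [0.11, -0.7, 0], [0, 0, -0.137]], [0, [0.13, -0.8, 0], [0, 0, -0.137]], [0, [0.15, -0.9, 0], [0, 0, -0.137]], [0, [0.17, -1, 0], [0, 0, -0.137]]]'

```text
time: 4.9
tool_pos: [0.5305, 0.025, 0.1654]
tool_rot: [-0.002, 0.721, 0.693, -0.002]
contact_force: [1.0, -0.1, -1.7]
gripper_width: 0.175
grasp_force: 59.2
```

Request:
arm_command --rows '[[0, [0.02, -0.12, 0], [0, 0, 0]], [0, [0.03, -0.24, 0], [0, 0, 0]], [0, [0.04, -0.36, 0], [0, 0, 0]], [0, [0.055, -0.46, 0], [0, 0, 0]], [0, [0.055, -0.46, -0.1], [0, 0, 0]], [0, [0.055, -0.46, -0.2], [0, 0, 0]], [0, [0.055, -0.46, -0.3], [0, 0, 0]], [0, [0.055, -0.46, -0.35], [0, 0, 0]], [0, [0.055, -0.46, -0.35], [0, 0, 0]], [0, [0.055, -0.46, -0.35], [0, 0, 0]]]'

```text
time: 5.73
tool_pos: [0.5466, -0.1109, 0.0606]
tool_rot: [-0.003, 0.721, 0.693, -0.001]
contact_force: [0.8, -1.2, -1.7]
gripper_width: 0.177
grasp_force: 59.2
```

Run:
```python
from h import *
f=vision.grab_frame("side");np.savez("sidet.npz",**f);c=f["color"][190:384,190:340,::-1];cv2.imwrite("pics/t.png",cv2.resize(c,None,fx=3,fy=3))
s=monitor.state(); print(s["tool_pos"],s["tool_rot"],s["contact_force"],s["joint_pos"])
```

```text
[ 0.54785943 -0.11124736  0.062494  ] [-1.17316334e-03  7.21030623e-01  6.92901943e-01 -6.02441544e-04] [ 3.33560256e-04  7.16311935e-01 -1.41872006e+00] [-3.33451310e-01  6.52173008e-02  1.89768335e+00 -7.31592368e-06
  1.18132961e+00 -2.93665905e-01]
```

View pics/t.png

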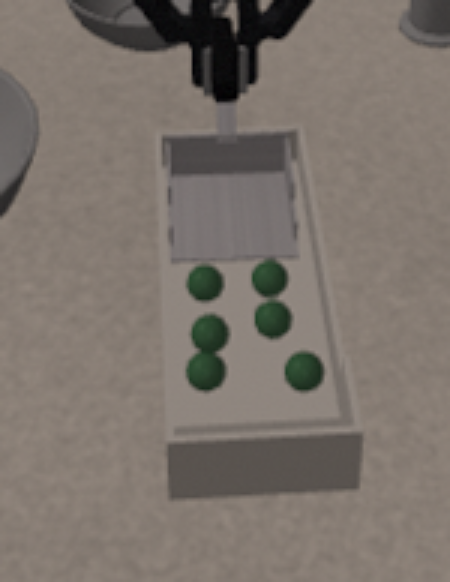

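The pan sits inside the tray behind all six marbles: nose edge at (172-296, 260), marbles at y 275-372.

Request:
arm_command --rows '[[0, [0.005, 0, -0.01], [0, 0, 0]], [0, [0.005, 0, -0.02], [0, 0, 0]], [0, [0.005, 0, -0.03], [0, 0, 0]], [0, [0.005, 0, -0.038], [0, 0, 0]], [0, [0.005, 0, -0.038], [0, 0, 0]], [0, [0.005, 0, -0.038], [0, 0, 0]]]'

```text
time: 6.28
tool_pos: [0.55, -0.1115, 0.0519]
tool_rot: [-0.0, 0.721, 0.693, -0.0]
contact_force: [0.1, -0.1, -1.5]
gripper_width: 0.171
grasp_force: 59.2
```

Request:
arm_command --rows '[[0, [0, 0, -0.004], [0, 0, 0]], [0, [0, 0, -0.004], [0, 0, 0]], [0, [0, 0, -0.004], [0, 0, 0]]]'

```text
time: 6.53
tool_pos: [0.5502, -0.1116, 0.0507]
tool_rot: [-0.0, 0.721, 0.693, 0.0]
contact_force: [0.6, -0.9, -1.4]
gripper_width: 0.175
grasp_force: 59.2
```

Request:
arm_command --rows '[[0, [0, 0, -0.004], [0, 0, 0]], [0, [0, 0, -0.004], [0, 0, 0]], [0, [0, 0, -0.004], [0, 0, 0]]]'

```text
time: 6.78
tool_pos: [0.5504, -0.1116, 0.0499]
tool_rot: [0.0, 0.721, 0.693, 0.0]
contact_force: [-1.0, 1.0, 1.2]
gripper_width: 0.172
grasp_force: 59.5
```

Request:
arm_command --rows '[[0, [-0.001, -0.03, -0.001], [0, 0, 0]], [0, [-0.002, -0.06, -0.001], [0, 0, 0]], [0, [-0.003, -0.09, -0.001], [0, 0, 0]], [0, [-0.004, -0.12, -0.001], [0, 0, 0]], [0, [-0.006, -0.15, -0.001], [0, 0, 0]], [0, [-0.007, -0.18, -0.001], [0, 0, 0]], [0, [-0.008, -0.21, -0.001], [0, 0, 0]], [0, [-0.009, -0.24, -0.001], [0, 0, 0]], [0, [-0.01, -0.27, -0.001], [0, 0, 0]], [0, [-0.011, -0.3, -0.001], [0, 0, 0]], [0, [-0.012, -0.33, -0.001], [0, 0, 0]], [0, [-0.013, -0.345, -0.001], [0, 0, 0]]]'

```text
time: 7.78
tool_pos: [0.5466, -0.2163, 0.0499]
tool_rot: [0.0, 0.721, 0.692, 0.001]
contact_force: [1.3, 6.2, 7.0]
gripper_width: 0.171
grasp_force: 60.3
```

Run:
```python
from h import *
f=vision.grab_frame("side");np.savez("sideu.npz",**f);c=f["color"][190:384,190:340,::-1];cv2.imwrite("pics/u.png",cv2.resize(c,None,fx=3,fy=3))
s=monitor.state(); print(s["tool_pos"],s["tool_rot"],s["contact_force"])
```

```text
[ 0.5466113  -0.21694528  0.04989219] [5.18260835e-04 7.21516378e-01 6.92397111e-01 2.97172898e-04] [0.41702598 2.51170791 4.7885396 ]
```

View pics/u.png

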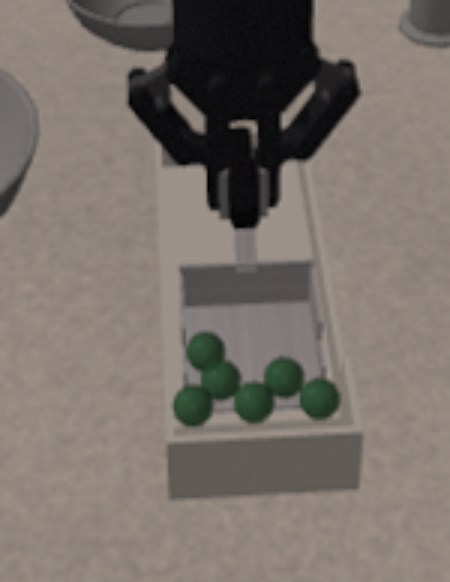

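Three marbles are fully in the pan, and three sit at the nose against the ramp (193,405), (254,402), (319,398). A bit further in.

Request:
arm_command --rows '[[0, [0, -0.005, 0], [0, 0, 0]], [0, [0, -0.01, 0], [0, 0, 0]], [0, [-0.001, -0.015, 0], [0, 0, 0]], [0, [-0.001, -0.02, 0], [0, 0, 0]], [0, [-0.001, -0.02, 0], [0, 0, 0]], [0, [-0.001, -0.02, 0], [0, 0, 0]]]'

```text
time: 8.33
tool_pos: [0.5463, -0.2216, 0.0499]
tool_rot: [0.0, 0.721, 0.693, 0.0]
contact_force: [0.5, 4.2, 6.3]
gripper_width: 0.178
grasp_force: 60.3
```

Run:
```python
from h import *
s=monitor.state(); print(s["tool_pos"],s["tool_rot"],s["contact_force"])
f=vision.grab_frame("side");np.savez("sideu2.npz",**f);hsv=cv2.cvtColor(f["color"],cv2.COLOR_RGB2HSV)
g=((hsv[...,0]>40)&(hsv[...,0]<95)&(hsv[...,1]>80)).astype(np.uint8);g[:250]=0
n,l,st,ce=cv2.connectedComponentsWithStats(g)
K=f["mtx"];o=-f["R"].T@f["t"];ex=np.array([-.037,-.9993,0])
for i in range(1,n):
    if st[i,4]<30: continue
    d=f["R"].T@np.array([(ce[i][0]-K[0,2])/K[0,0],(ce[i][1]-K[1,2])/K[1,1],1]);p=o+d*(.0155-o[2])/d[2]-[.543,-.2413,0]
    print(st[i,4],ce[i].round(1),"tray x,y",(p@ex).round(4),(p@np.array([.9993,-.037,0])).round(4))
```

```text
[ 0.5463327  -0.22159575  0.04988768] [1.99633560e-04 7.21199258e-01 6.92727501e-01 4.46790527e-04] [0.53145048 4.22164317 6.34399798]
691 [272.2 318.8] tray x,y 0.0792 -0.0018
```

Request:
arm_command --rows '[[0, [0, 0.001, -0.004], [-0.028, 0.001, 0]], [0, [0, 0.004, -0.009], [-0.056, 0.002, 0]], [0, [0, 0.008, -0.014], [-0.083, 0.003, 0]], [0, [0, 0.012, -0.02], [-0.111, 0.004, 0]], [0, [0, 0.014, -0.026], [-0.139, 0.005, 0]], [0, [0, 0.016, -0.032], [-0.167, 0.006, 0]], [0, [0, 0.018, -0.037], [-0.194, 0.007, 0]], [0, [0, 0.02, -0.042], [-0.222, 0.008, 0]], [0, [0, 0.02, -0.042], [-0.222, 0.008, 0]], [0, [0, 0.02, -0.042], [-0.222, 0.008, 0]]]'

```text
time: 9.22
tool_pos: [0.5459, -0.2156, 0.0364]
tool_rot: [0.121, 0.71, 0.683, -0.125]
contact_force: [0.2, 0.4, 0.8]
gripper_width: 0.178
grasp_force: 59.5
```

Run:
```python
from h import *
f=vision.grab_frame("side");c=f["color"][190:384,190:340,::-1]
g=vision.grab_frame("top");c2=g["color"][150:250,270:420,::-1]
cv2.imwrite("pics/w.png",np.vstack([cv2.resize(c,None,fx=2,fy=2),cv2.resize(c2,None,fx=2,fy=2)]))
s=monitor.state(); print(s["tool_pos"],s["tool_rot"],s["contact_force"])
```

```text
[ 0.54588518 -0.21570444  0.03651937] [ 0.12041318  0.71035664  0.68220744 -0.1244473 ] [-0.14166198  0.40049229  0.96640063]
```

View pics/w.png

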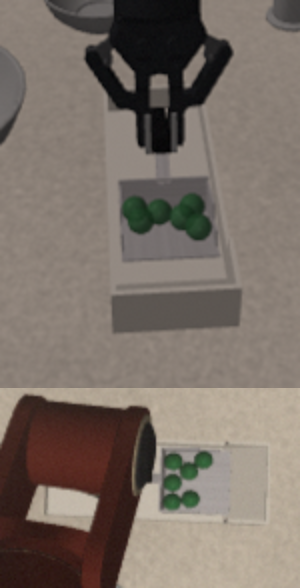

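All six marbles rest in the tilted pan (side view around (165,215); top view (165-205, 458-503)). Lifting.

Request:
arm_command --rows '[[0, [0, 0, 0.01], [0, 0, 0]], [0, [0, 0, 0.03], [0, 0, 0]], [0, [0, 0, 0.06], [0, 0, 0]], [0, [0, 0, 0.1], [0, 0, 0]], [0, [0, 0, 0.15], [0, 0, 0]], [0, [0, 0, 0.2], [0, 0, 0]], [0, [0, 0, 0.25], [0, 0, 0]], [0, [0, 0, 0.3], [0, 0, 0]], [0, [0, 0, 0.35], [0, 0, 0]], [0, [0, 0, 0.39], [0, 0, 0]], [0, [0, 0, 0.42], [0, 0, 0]], [0, [0, 0, 0.43], [0, 0, 0]]]'

```text
time: 10.32
tool_pos: [0.5469, -0.2155, 0.1684]
tool_rot: [0.122, 0.71, 0.682, -0.124]
contact_force: [1.0, 0.0, -2.0]
gripper_width: 0.178
grasp_force: 59.2
```

Request:
arm_command --rows '[[0, [-0.002, 0.01, 0], [0, 0, 0]], [0, [-0.005, 0.035, 0], [0, 0, 0]], [0, [-0.008, 0.08, 0], [0, 0, 0]], [0, [-0.012, 0.14, 0], [0, 0, 0]], [0, [-0.017, 0.21, 0], [0, 0, 0]], [0, [-0.023, 0.28, 0], [0, 0, 0]], [0, [-0.03, 0.35, 0], [0, 0, 0]], [0, [-0.037, 0.42, 0], [0, 0, 0]], [0, [-0.044, 0.49, 0], [0, 0, 0]], [0, [-0.051, 0.56, 0], [0, 0, 0]], [0, [-0.057, 0.62, 0], [0, 0, 0]], [0, [-0.062, 0.67, 0], [0, 0, 0]]]'

```text
time: 11.32
tool_pos: [0.5262, -0.0116, 0.1643]
tool_rot: [0.12, 0.709, 0.683, -0.125]
contact_force: [0.1, 0.4, -2.8]
gripper_width: 0.174
grasp_force: 59.1
```

Request:
arm_command --rows '[[0, [-0.005, 0.06, 0], [0, 0, 0]], [0, [-0.01, 0.12, 0], [0, 0, 0]], [0, [-0.016, 0.18, 0], [0, 0, 0]], [0, [-0.023, 0.24, 0], [0, 0, 0]], [0, [-0.031, 0.3, 0], [0, 0, 0]], [0, [-0.039, 0.36, 0], [0, 0, 0]], [0, [-0.046, 0.42, 0], [0, 0, 0]], [0, [-0.052, 0.48, 0], [0, 0, 0]], [0, [-0.056, 0.53, 0], [0, 0, 0]], [0, [-0.06, 0.57, 0], [0, 0, 0]], [0, [-0.062, 0.6, 0], [0, 0, 0]], [0, [-0.062, 0.62, 0], [0, 0, 0]]]'

```text
time: 12.32
tool_pos: [0.5081, 0.1731, 0.165]
tool_rot: [0.121, 0.71, 0.683, -0.125]
contact_force: [-0.6, -0.1, -2.1]
gripper_width: 0.174
grasp_force: 59.1
```

Run:
```python
from h import *
f=vision.grab_frame("side");c=f["color"][100:300,130:330,::-1]
g=vision.grab_frame("top");np.savez("topx.npz",**g);c2=g["color"][130:260,130:330,::-1]
cv2.imwrite("pics/x.png",np.vstack([cv2.resize(c,None,fx=1.8,fy=1.8),cv2.resize(c2,None,fx=1.8,fy=1.8)]))
s=monitor.state(); print(s["tool_pos"],s["tool_rot"],s["contact_force"])
```

```text
[0.50857319 0.1726457  0.16531954] [ 0.12075033  0.7096297   0.68283355 -0.12483349] [-0.526043   -0.25743775 -2.6870571 ]
```

View pics/x.png

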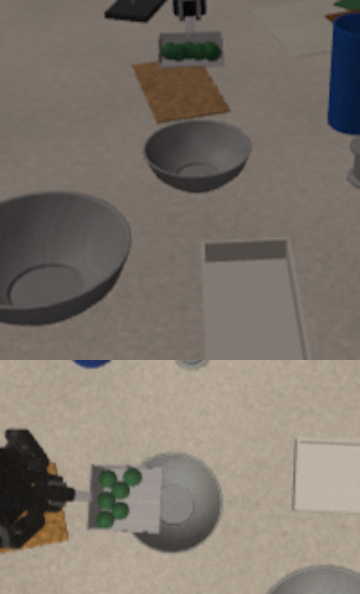

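Six marbles ride in the pan, with the nose just behind the bowl centre at (177,504). Lowering and levelling slowly.

Request:
arm_command --rows '[[0, [0, 0.003, -0.012], [0.01, 0, 0]], [0, [0, 0.006, -0.03], [0.023, -0.001, 0]], [0, [0, 0.01, -0.05], [0.039, -0.001, 0]], [0, [0, 0.014, -0.07], [0.055, -0.002, 0]], [0, [0, 0.018, -0.09], [0.07, -0.003, 0]], [0, [0, 0.022, -0.11], [0.086, -0.003, 0]], [0, [0, 0.026, -0.13], [0.1, -0.004, 0]], [0, [0, 0.03, -0.15], [0.115, -0.004, 0]], [0, [0, 0.034, -0.168], [0.13, -0.005, 0]], [0, [0, 0.037, -0.184], [0.14, -0.005, 0]], [0, [0, 0.039, -0.196], [0.15, -0.006, 0]], [0, [0, 0.04, -0.203], [0.156, -0.006, 0]]]'

```text
time: 13.42
tool_pos: [0.5085, 0.1838, 0.104]
tool_rot: [0.036, 0.72, 0.692, -0.037]
contact_force: [-0.5, 0.3, -2.5]
gripper_width: 0.177
grasp_force: 59.1
```

Run:
```python
from h import *
g=vision.grab_frame("top");P=cloud(g)[...,:].reshape(-1,3)
s=monitor.state(); T=s["tool_pos"];print(T,s["tool_rot"],s["contact_force"])
q=P[(abs(P[:,0]-.505)<.05)&(P[:,1]>.05)&(P[:,1]<.16)&(P[:,2]>.06)&(P[:,2]<.13)]
r=cv2.minAreaRect(q[:,:2].astype(np.float32));print(cv2.boxPoints(r).round(4).tolist())
m=q[(q[:,1]<.095)&(abs(q[:,0]-.505)<.03)];print(len(m),np.median(m,0),m[:,1].min())
hsv=cv2.cvtColor(g["color"],cv2.COLOR_RGB2HSV).reshape(-1,3);gm=(hsv[:,0]>40)&(hsv[:,0]<95)&(hsv[:,1]>80)&(P[:,1]<.2)&(P[:,1]>-.4);print("green y range",P[gm][:,1].min(),P[gm][:,1].max(),gm.sum())
```

```text
[0.50835201 0.18363087 0.10383999] [ 0.03557643  0.72018131  0.6918771  -0.03713859] [-0.58696796 -1.32672869 -3.06330667]
[[0.46309998631477356, 0.06930000334978104], [0.5411999821662903, 0.06599999964237213], [0.5450999736785889, 0.1582999974489212], [0.46700000762939453, 0.1615999937057495]]
304 [0.50616207 0.08144385 0.06975295] 0.06733148224720184
green y range -0.023816209677440085 0.14448279348648602 277
```

Request:
arm_command --rows '[[0, [0, -0.002, 0.005], [0.012, 0, 0]], [0, [0, -0.004, 0.01], [0.024, -0.001, 0]], [0, [0, -0.007, 0.015], [0.036, -0.001, 0]], [0, [0, -0.01, 0.02], [0.046, -0.002, 0]], [0, [0, -0.012, 0.024], [0.056, -0.002, 0]], [0, [0, -0.014, 0.028], [0.065, -0.002, 0]], [0, [0, -0.016, 0.032], [0.074, -0.003, 0]], [0, [0, -0.018, 0.036], [0.083, -0.003, 0]], [0, [0, -0.02, 0.04], [0.092, -0.003, 0]], [0, [0, -0.02, 0.04], [0.092, -0.003, 0]], [0, [0, -0.02, 0.04], [0.092, -0.003, 0]], [0, [0, -0.02, 0.04], [0.092, -0.003, 0]]]'

```text
time: 14.47
tool_pos: [0.5088, 0.1779, 0.1167]
tool_rot: [-0.014, 0.721, 0.693, 0.015]
contact_force: [-0.5, 0.0, -2.1]
gripper_width: 0.175
grasp_force: 59.1
```

Request:
arm_command --rows '[[0, [0, -0.002, 0.008], [0.019, -0.001, 0]], [0, [0, -0.002, 0.008], [0.019, -0.001, 0]], [0, [0, -0.002, 0.008], [0.019, -0.001, 0]], [0, [0, -0.002, 0.008], [0.019, -0.001, 0]], [0, [0, -0.002, 0.008], [0.019, -0.001, 0]], [0, [0, -0.002, 0.008], [0.019, -0.001, 0]], [0, [0, -0.002, 0.008], [0.019, -0.001, 0]], [0, [0, -0.002, 0.008], [0.019, -0.001, 0]]]'

```text
time: 15.13
tool_pos: [0.5088, 0.1774, 0.1191]
tool_rot: [-0.024, 0.721, 0.693, 0.026]
contact_force: [-0.1, 0.8, -2.4]
gripper_width: 0.177
grasp_force: 59.1
```

```bash
cat >> h.py <<'E'
def greens():
    g=vision.grab_frame("top");P=cloud(g);hsv=cv2.cvtColor(g["color"],cv2.COLOR_RGB2HSV)
    m=((hsv[...,0]>40)&(hsv[...,0]<95)&(hsv[...,1]>70)&(P[...,1]<.25)&(P[...,2]<.3)).astype(np.uint8)
    n,l,st,ce=cv2.connectedComponentsWithStats(m)
    for i in range(1,n):
        if st[i,4]>10: print(st[i,4],ce[i].round(1),np.median(P[l==i],0).round(3))
    s=monitor.state(); print(s["time"],s["tool_pos"],s["tool_rot"],s["contact_force"])
    return g
E
python3 -c "
from h import *
greens()"
```

```text
106 [211.8 201. ] [0.522 0.076 0.087]
49 [225.7 199.4] [0.529 0.046 0.044]
50 [205.5 209.3] [0.503 0.09  0.088]
52 [216.5 214.5] [0.491 0.064 0.086]
50 [207.1 218.7] [0.48  0.086 0.088]
15.1833 [0.50876999 0.17739065 0.11910367] [-0.02438212  0.72055903  0.6924922   0.02558801] [-0.01518043 -0.18114001 -2.22403426]
```

Request:
arm_command --rows '[[0, [0, 0, 0], [0, 0, 0]], [0, [0, 0, 0], [0, 0, 0]], [0, [0, 0, 0], [0, 0, 0]], [0, [0, 0, 0], [0, 0, 0]], [0, [0, 0, 0], [0, 0, 0]], [0, [0, 0, 0], [0, 0, 0]], [0, [0, 0, 0], [0, 0, 0]], [0, [0, 0, 0], [0, 0, 0]], [0, [0, 0, 0], [0, 0, 0]], [0, [0, 0, 0], [0, 0, 0]]]'

```text
time: 16.02
tool_pos: [0.5088, 0.1773, 0.1191]
tool_rot: [-0.024, 0.721, 0.692, 0.026]
contact_force: [-0.2, -0.3, -1.8]
gripper_width: 0.176
grasp_force: 59.2
```

```bash
python3 -c "
from h import *
greens()"
```

```text
140 [231.5 205. ] [0.518 0.032 0.027]
39 [219.3 205.6] [0.514 0.064 0.026]
91 [223.2 216.4] [0.489 0.052 0.026]
16.0667 [0.50874575 0.17730779 0.11907285] [-0.02441596  0.72058809  0.69246103  0.02558105] [-0.30909831  0.24414811 -2.40145687]
```

All six lie in the bowl. Back up, level, and return to the mat.

Request:
arm_command --rows '[[0, [0, 0, 0.05], [0, 0, 0]], [0, [0, 0, 0.12], [0, 0, 0]], [0, [0, 0.05, 0.18], [-0.02, 0.001, 0]], [0, [-0.01, 0.13, 0.2], [-0.045, 0.002, 0]], [0, [-0.02, 0.21, 0.2], [-0.045, 0.002, 0]], [0, [-0.04, 0.29, 0.2], [-0.045, 0.002, 0]], [0, [-0.06, 0.37, 0.2], [-0.045, 0.002, 0]], [0, [-0.08, 0.44, 0.2], [-0.045, 0.002, 0]], [0, [-0.09, 0.48, 0.2], [-0.045, 0.002, 0]], [0, [-0.09, 0.497, 0.2], [-0.045, 0.002, 0]], [0, [-0.09, 0.497, 0.2], [-0.045, 0.002, 0]]]'

```text
time: 16.98
tool_pos: [0.4817, 0.327, 0.179]
tool_rot: [0.0, 0.721, 0.693, -0.0]
contact_force: [-0.5, 0.4, -1.5]
gripper_width: 0.175
grasp_force: 59.2
```

Request:
arm_command --rows '[[0, [0, 0, 0], [0, 0, 0.05]], [0, [0, 0, 0], [0, 0, 0.1]], [0, [0, 0, -0.05], [0, 0, 0.137]], [0, [0, 0, -0.12], [0, 0, 0.137]], [0, [0, 0, -0.2], [0, 0, 0.137]], [0, [0, 0, -0.28], [0, 0, 0.137]], [0, [0, 0, -0.34], [0, 0, 0.137]], [0, [0, 0, -0.38], [0, 0, 0.137]], [0, [0, 0, -0.39], [0, 0, 0.137]], [0, [0, 0, -0.39], [0, 0, 0.137]], [0, [0, 0, -0.39], [0, 0, 0.137]]]'

```text
time: 17.9
tool_pos: [0.4828, 0.3264, 0.0633]
tool_rot: [0.0, 0.643, 0.766, 0.001]
contact_force: [1.0, -0.8, -1.8]
gripper_width: 0.173
grasp_force: 59.1
```

Request:
arm_command --rows '[[0, [0, 0, -0.01], [0, 0, 0]], [0, [0, 0, -0.02], [0, 0, 0]], [0, [0, 0, -0.03], [0, 0, 0]], [0, [0, 0, -0.036], [0, 0, 0]], [0, [0, 0, -0.04], [0, 0, 0]], [0, [0, 0, -0.04], [0, 0, 0]], [0, [0, 0, -0.04], [0, 0, 0]]]'

```text
time: 18.48
tool_pos: [0.4818, 0.3268, 0.0508]
tool_rot: [-0.0, 0.642, 0.766, 0.0]
contact_force: [-3.0, 0.6, 4.0]
gripper_width: 0.174
grasp_force: 59.9
```

Request:
arm_command --rows '[[20, [0, 0, 0], [0, 0, 0]], [25, [0, 0, 0], [0, 0, 0]], [35, [0, 0, 0], [0, 0, 0]], [50, [0, 0, 0], [0, 0, 0]], [50, [0, 0, 0], [0, 0, 0]], [50, [0, 0, 0], [0, 0, 0]], [50, [0, 0, 0], [0, 0, 0]], [50, [0, 0, 0], [0, 0, 0]]]'

```text
time: 19.15
tool_pos: [0.4818, 0.3264, 0.05]
tool_rot: [-0.0, 0.642, 0.766, -0.0]
contact_force: [0.1, -0.2, -0.3]
gripper_width: 0.587
grasp_force: 0.0
```

Request:
arm_command --rows '[[50, [0, 0, 0.05], [0, 0, 0]], [50, [0, 0, 0.12], [0, 0, 0]], [50, [0, 0, 0.2], [0, 0, 0]], [50, [0, 0, 0.3], [0, 0, 0]], [50, [0, 0, 0.4], [0, 0, 0]], [50, [0, 0, 0.5], [0, 0, 0]], [50, [0, 0.1, 0.6], [0, 0, 0]], [50, [-0.1, 0.2, 0.6], [0, 0, 0]], [50, [-0.2, 0.3, 0.6], [0, 0, 0]], [50, [-0.3, 0.3, 0.6], [0, 0, 0]], [50, [-0.3, 0.3, 0.6], [0, 0, 0]]]'

```text
time: 20.07
tool_pos: [0.3873, 0.4179, 0.2298]
tool_rot: [-0.001, 0.641, 0.768, -0.001]
contact_force: [0.5, -0.1, -0.5]
gripper_width: 0.586
grasp_force: 0.0
```

```bash
python3 -c "
from h import *
g=greens(); cv2.imwrite('pics/end.png',cv2.resize(g['color'][:,:,::-1],None,fx=1.5,fy=1.5))"
```

```text
290 [226.5 208.7] [0.509 0.044 0.026]
20.1167 [0.38953758 0.41717018 0.22992968] [-5.10363902e-05  6.41045628e-01  7.67502743e-01 -1.99365797e-04] [0.1619158  0.18297136 0.55307329]
```

View pics/end.png

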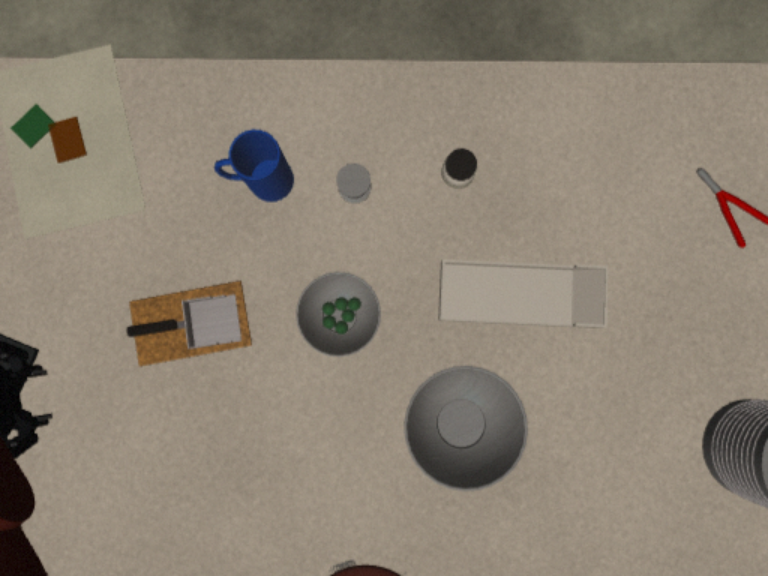

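All six marbles are in the small bowl at (341,314), the scoop is upright on the mat at (190,322), the tray is empty and nothing else has moved. Handing in.

```bash
python3 -c "
from h import *
print(manip.job_done())"
```

```text
the job is handed in; nothing more can be done
None
```

The job is handed in, with no verdict returned: the last picture showed all six marbles in the small bowl, the scoop right way up on the middle of the mat, and nothing else disturbed, at about 20 s of the 56 s allowed.

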